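Pull the failed surge-arrester module

ROBOT

A 6-joint arm with a two-finger parallel gripper is mounted at the origin on the work surface. World frame = base frame: x ahead of the robot, y to its left, z up, the work surface at z = 0. Lengths are in m, angles in rad, forces in N, time in s.
With the tool pointing down it reaches from about 0.225 to 0.725 m from the base axis. Payload 3.1 kg.
Tool frame: the origin (TCP) lies midway between the tips of the shut fingers; the grasp point (between the pads) lies 19 mm behind it; z points along the fingers, y is the line along which they close (so a half turn about z gives the same grasp; the last joint's range is limited). The gripper opens to 85 mm and grips with 20 to 120 N. Pads are 22 mm wide; open, the fingers measure 114 mm over their backs; the gripper's body (76 mm by 85 mm) begins 54 mm behind the grasp point. The pads swing forward as they close: fully open they stand 13 mm farther back than shut.
Start: joints at [1.026, 0.048, 0.099, 1.622, 0, 1.443], TCP at [0.213, 0.48, 0.231] pointing down, gripper open.
Joint ranges: [-2.91, 2.91], [-0.99, 1.94], [-1.21, 1.42], [-2.12, 2.29], [-1.49, 1.47], [-3.14, 3.14]. Speed limits (rad/s): [2.79, 2.79, 3.14, 3.14, 3.14, 3.14].

INTERFACE

Orientations are given as a rotation vector (axis times angle).
In Python, from plant import r, imaging, finish_job gives the robot as it stands.
- The arm moves only by the tool jog_arm, never from a script. Its argument "series" is a list of rows, each an object with "rot": the turn, a rotation vector about the tool's x, y, z in rad, a list of three; "xyz": the shift along the tool's x, y, z in mm, a list of three; "gripper": the closure, from -1 (fully open) to 1 (shut). A call has 1 to 8 rows; each row is the pose to reach, as a shift and turn from the pose commanded when the call began, along the tool's axes at that moment; what a row does not reach only later rows make up. A row lasts 1/10 s, in which the tool goes at most 50 mm and 8.59 degrees, less where a joint would pass 70% of its speed; a pose out of reach is approached as far as the arm can. A call with a gripper value outside its range is refused whole. The fingers move at their own pace and stop on an object; the grip force is fixed at half the most. Time passes only in rows, so rows that repeat a pose let the fingers close. It gives the time, the measured TCP pose, the force, the opening and the grip force at its end, in the units of the state.
- r.get_state(): the state, without advancing time (a new reading comes with each control period).
- imaging.snapshot(name): name is "scene" or "top" or "wrist"; returns the picture (420x560x3 uint8, red, green, blue); there is no depth.
- imaging.camera_params(name): a dict with "fx", "fy", "cx", "cy" (pixels), "dist" ([k1, k2, p1, p2, k3] as OpenCV has them; the pictures are not rectified), "cam_to_world" (4x4, takes a point from camera to world coordinates). Camera axes: x right, y up, looking along -z (the intrinsics and any distortion apply to the point x, -y, -z); pixel columns grow to the right and rows downward; lengths in m; the calibration is good to about 2 mm. A picture is of the moment at which its call begins: read the wrist's pose just before it. camera_params takes no time and is no camera call; for the wrist camera it gives the pose at the moment of the call.
- finish_job(): hands the job in; it is judged then, once.
The state is a dict: "clock": time; "qpos": joint angles; "qvel": joint speeds; "joint_torque": joint torques, N m; "ee_pos": TCP position; "tool_rot": TCP orientation; "ft_force": force on the tool from outside, world axes, zero at the start; "torque": the same for the moment, N m; "finger_gap": finger opening in m; "grasp_force": force on a finger pad.
Only numpy, scipy, OpenCV 4.12 (cv2) and the standard library are available. Lean on these libraries where they do the work, as an engineer would, in place of code of your own. Each camera call takes 0.05 s, during which the arm holds its last target. There are 200 camera calls.

TASK

On the mounting plate, first switch the three-pole breaker off by flipping its black toggle all the way over towards the plate's open edge, away from the wire duct. Then squeeze the two side catches of the arrester module whose window shows red and draw it straight up out of its socket, and finish holding it by its catches, upright and still, at least 8 cm higher than it sat, so that I can take it from you. Leave the two good modules plugged in and the other things on the bench where they are.

Things in the scene. Friction and masses are not known exactly. Their poses are not given: they have to be found in the camera images.
- breaker: Three-pole breaker fixed on the rail, light grey, 90 (x) x 54 (y) mm, left or right of the arrester. Origin: centre of its underside, 5 mm above the bench; x points to the wire duct, y along the rail, z up. Terminal shoulders are 42 mm above the origin; the raised middle, x within 22.5 mm, is 68 mm above it and carries the toggle.
- toggle_axis (a point): Middle of the toggle's hinge axis, 66 mm above the breaker's origin; the axis runs along the breaker's y. The toggle is a black bar 46 mm long in y and 7 mm thick that ends 24 mm from the axis.
- toggle (a joint): Angle of the toggle, rad: 0 = on, leaning 0.6 rad towards the breaker's +x (the wire duct); 1.2 = off, leaning 0.6 rad towards -x (the open edge). It needs about 3 N at its end, moves with even friction, stays where it is left and has firm stops at both ends.
- arrester: Surge-arrester base with three sockets in a row, light grey, 90 (x) x 116 (y) mm, fixed on the rail. Origin: centre of its underside, 5 mm above the bench; axes and yaw as the breaker's. Shoulders with screws on both x sides, 42 mm above the origin. Sockets at y = -38, 0, 38 mm; floor 20 mm above the origin, 22 mm deep, 1 mm play round a module.
- spent: Failed module: dark grey housing 45 (x) x 34 (y) x 64 mm, about 150 g, RED window 17 x 13 mm in its top. Sits in one of the sockets, 4 mm from its neighbours, yaw as the arrester's; 42 mm of it stand above the shoulders. Origin: centre of the housing's underside (copper blades reach 12 mm lower); z up. Catches (grey buttons) on its +x and -x ends, 57 mm across both.
- catch_a (a point): Middle of the outer face of the failed module's catch at +x: a ribbed button 16 (y) x 16 (z) mm, 28.5 mm from the module's centre and 49 mm above its origin. It slides straight in. A snap nose below it, under the socket's rim, holds the module until both catches are pressed in.
- catch_b (a point): The same for its catch at -x, on the far end from the first.
- spent_catch_a (a joint): How far the failed module's catch at +x is pressed in, m: 0 = out (latched), 0.005 = fully in, where it stops. Its nose is free from 0.0025 on. Spring 3 N at rest, 6 N fully in.
- spent_catch_b (a joint): The same for its catch at -x.
- good1: A good module, the same as the failed one but with a GREEN window; plugged into another socket. Same origin and axes.
- good2: The other good module with a GREEN window. Same origin and axes.
- panel: Galvanised mounting plate 260 (x) x 440 (y) x 3 mm lying on the bench, fixed. Origin: centre of its underside; x points to the wire duct. The rail runs along y at x = 0; a grey slotted wire duct, 40 x 40 mm, runs along its +x edge; its -x edge is open. Terminals 45 mm high at both ends of the rail.
- screwdriver: Red-handled screwdriver, 190 mm, lying on the plate between the rail and the open edge. To be left alone.
- multimeter: Blue handheld multimeter 175 x 85 x 38 mm on the bench to the left. To be left alone.
- cutters: Red-handled side cutters, about 130 mm, lying on the bench to the right. To be left alone.
- flask: Pink plastic bottle, 48 mm diameter, 120 mm high, standing on the bench to the right. To be left alone.
- tape: Roll of black tape, 64 mm diameter, 19 mm high, lying on the bench to the right. To be left alone.
Not all that is in view belongs to the job. Leave any yellow look-alike of the good1 alone. Leave any turquoise or yellow look-alike of the spent alone.

How it is judged:
By the outcome, as a careful person would: the job done as asked, in the order asked, and still so for the second after the job is handed in, while the arm keeps its last pose, push and grip.
It also fails if it takes over 45 s, if anything falls off the work surface, if the arm or the gripper's body presses on something with over 40 N, if the wrist force passes 120 N, or if a joint passes its speed limit or range.

## Working session

There is one attempt and no reset: what is moved stays moved. The work goes in short steps, Python scripts to look and compute and a tool call to move; the robot and the scene stay as the last step left them, time stands still between calls to the robot, and variables do not carry over. Pictures are saved under pics/ and viewed, at most 10 in all, crops included, and the job is handed in when it is done.

Besides the shell and the picture viewer there is one more tool, called after "Emit:" by a JSON object that holds its "op" and its "data". jog_arm: Moves the arm, as the interface text tells. Its arguments: {"type":"object","properties":{"series":{"type":"array","items":{"type":"object","properties":{"rot":{"type":"array","items":{"type":"number"}},"xyz":{"type":"array","items":{"type":"number"}},"gripper":{"type":"number"}}}}},"required":["series"]}

```bash
mkdir -p pics
python3 - <<'E'
from plant import r, imaging
import cv2,numpy as np
for n in("top","scene"):
    im=imaging.snapshot(n); cv2.imwrite(f"pics/{n}0.png",im[:,:,::-1]); p=imaging.camera_params(n)
    print(n,{k:np.round(v,4).tolist() for k,v in p.items()})
s=r.get_state();print(s["clock"],s["ee_pos"],s["tool_rot"],s["ft_force"],s["finger_gap"])
E
```

```text
top {'fx': 442.3961, 'fy': 442.3961, 'cx': 283.1459, 'cy': 208.0187, 'dist': [-0.1155, 0.0, 0.0, 0.0, 0.0], 'cam_to_world': [[0.0007, 0.992, -0.1264, 0.4212], [-1.0, 0.0003, -0.0037, 0.0025], [-0.0036, 0.1264, 0.992, 1.1776], [0.0, 0.0, 0.0, 1.0]]}
scene {'fx': 391.6865, 'fy': 391.6865, 'cx': 277.1214, 'cy': 212.0708, 'dist': [-0.0224, 0.0, 0.0, 0.0, 0.0], 'cam_to_world': [[0.5549, -0.5171, 0.6516, 1.213], [0.8317, 0.3603, -0.4224, -0.4019], [-0.0163, 0.7764, 0.6301, 0.7079], [0.0, 0.0, 0.0, 1.0]]}
0.1 [0.21225508 0.47956599 0.23023027] [-0.64984153 -3.0729348   0.00320762] [ 0.22937192 -0.12481066 -0.26365136] 0.08541793976789258
```

View pics/top0.png

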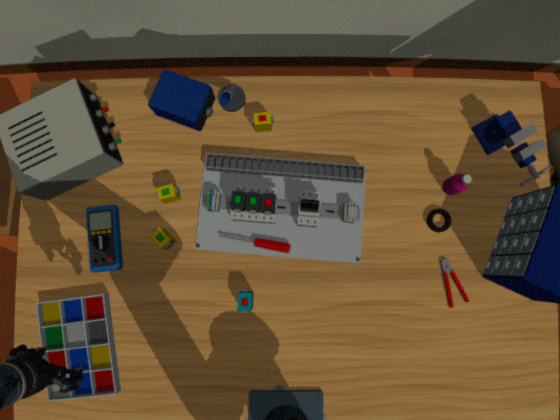

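View pics/scene0.png

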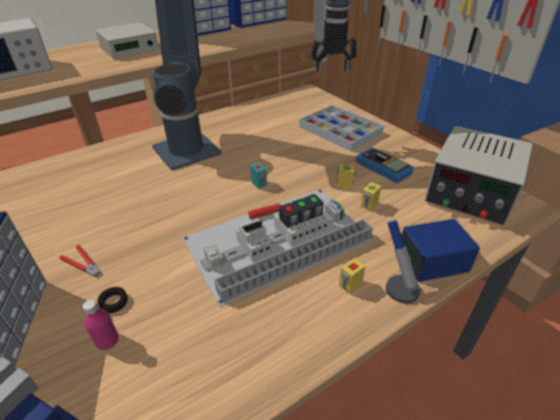

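The top view shows the plate near (280,208), with the duct on its upper side (world +x) and the open edge towards the robot. Candidates with a red window are:
- dark grey module in the arrester at (269,202)
- yellow block at (262,120)
- turquoise block at (245,301)

Only (269,202) is a dark grey module in a socket, so it is the failed one. The breaker is at (309,207). I'll confirm with one enlarged crop and measure.

```bash
cat > h.py <<'E'
from plant import r, imaging
import cv2,numpy as np
from scipy.spatial.transform import Rotation as R
def ray(p,uv):
    K=np.array([[p["fx"],0,p["cx"]],[0,p["fy"],p["cy"]],[0,0,1]])
    n=cv2.undistortPoints(np.float64(uv).reshape(-1,1,2),K,np.float64(p["dist"])).reshape(-1,2)
    T=np.array(p["cam_to_world"]); d=np.c_[n[:,0],-n[:,1],-np.ones(len(n))]@T[:3,:3].T
    return T[:3,3],d
def onplane(p,uv,z):
    o,d=ray(p,uv); return o+d*((z-o[2])/d[:,2])[:,None]
def blobs(im,lo,hi,amin=8):
    h=cv2.cvtColor(im,cv2.COLOR_RGB2HSV); 
    if lo[0]<0: h[...,0]=(h[...,0].astype(int)+20)%180; lo=(lo[0]+20,*lo[1:]); hi=(hi[0]+20,*hi[1:])
    m=cv2.inRange(h,lo,hi); n,l,s,c=cv2.connectedComponentsWithStats(m)
    return [(np.round(c[i],1).tolist(),int(s[i,4]),cv2.minAreaRect(np.argwhere(l==i)[:,::-1].astype(np.float32))) for i in range(1,n) if s[i,4]>=amin]
E
python3 - <<'E'
from h import *
im=cv2.imread("pics/top0.png")[:,:,::-1]; p=imaging.camera_params("top")
cv2.imwrite("pics/crop.png",cv2.resize(im[145:270,190:375],None,fx=4,fy=4,interpolation=cv2.INTER_CUBIC)[:,:,::-1])
for nm,lo,hi in(("red",(-8,120,80),(8,255,255)),("green",(50,100,70),(80,255,255))):
    for c,a,rc in blobs(im,lo,hi):
        if 190<c[0]<375 and 145<c[1]<310: print(nm,c,a,onplane(p,[c],.005+.020+.064)[0].round(4))
E
```

```text
red [267.6, 201.9] 41 [0.5752 0.0452 0.089 ]
red [271.8, 244.9] 314 [0.4685 0.0343 0.089 ]
red [244.0, 301.5] 36 [0.3308 0.1015 0.089 ]
green [208.0, 199.8] 21 [0.5805 0.1942 0.089 ]
green [237.4, 199.1] 41 [0.5823 0.1205 0.089 ]
green [252.5, 200.5] 44 [0.5787 0.0828 0.089 ]
```

View pics/crop.png

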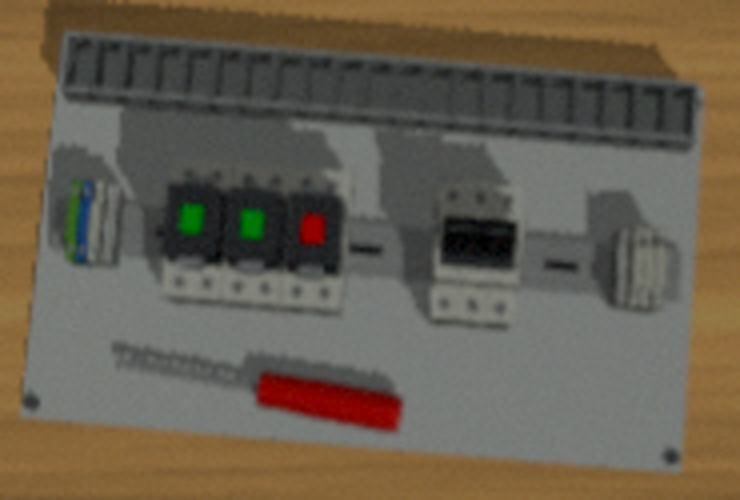

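The crop confirms it: the dark grey module with the red window at crop (312,228) is the rightmost of the three in the arrester. The breaker toggle is at crop (480,240), leaning to the duct. I'll move the wrist camera over the plate for a finer look.

Emit:
{"op": "jog_arm", "data": {"series": [{"xyz": [-237, -141, -50], "rot": [0, 0, 0.62], "gripper": -1}, {"xyz": [-237, -141, -50], "rot": [0, 0, 0.62], "gripper": -1}, {"xyz": [-237, -141, -50], "rot": [0, 0, 0.62], "gripper": -1}, {"xyz": [-237, -141, -50], "rot": [0, 0, 0.62], "gripper": -1}, {"xyz": [-237, -141, -50], "rot": [0, 0, 0.62], "gripper": -1}, {"xyz": [-355, -212, -50], "rot": [0, 0, 1.24], "gripper": -1}, {"xyz": [-473, -282, -50], "rot": [0, 0, 1.24], "gripper": -1}, {"xyz": [-473, -282, -50], "rot": [0, 0, 1.24], "gripper": -1}]}}

```text
clock: 0.9
ee_pos: [0.4422, 0.1551, 0.2788]
tool_rot: [-2.133, -2.306, -0.0]
ft_force: [0.5, 0.6, -0.5]
finger_gap: 0.0852
grasp_force: 0.0
```

Run:
```python
from h import *
s=r.get_state();M=R.from_rotvec(s["tool_rot"]).as_matrix();print(s["clock"],s["ee_pos"],M.round(3),s["qpos"])
T=np.array(imaging.camera_params("wrist")["cam_to_world"]);print(T.round(3))
```

```text
0.9 [0.4421752  0.15514034 0.27882693] [[-0.078  0.997 -0.   ]
 [ 0.997  0.078  0.   ]
 [ 0.    -0.    -1.   ]] [ 1.94008372e-01 -8.06088731e-02  6.74509351e-02  1.71884838e+00
  2.57692732e-04  1.68704774e+00]
[[ 0.997 -0.074 -0.024  0.436]
 [ 0.078  0.946  0.315  0.238]
 [-0.    -0.316  0.949  0.421]
 [ 0.     0.     0.     1.   ]]
```

Emit:
{"op": "jog_arm", "data": {"series": [{"xyz": [-130, 123, 0], "rot": [0, 0, 0.165], "gripper": -1}, {"xyz": [-130, 123, 0], "rot": [0, 0, 0.165], "gripper": -1}, {"xyz": [-130, 123, 0], "rot": [0, 0, 0.165], "gripper": -1}, {"xyz": [-130, 123, 0], "rot": [0, 0, 0.165], "gripper": -1}, {"xyz": [-130, 123, 0], "rot": [0, 0, 0.165], "gripper": -1}, {"xyz": [-130, 123, 0], "rot": [0, 0, 0.165], "gripper": -1}]}}

```text
clock: 1.5
ee_pos: [0.5746, 0.0374, 0.2778]
tool_rot: [-2.309, -2.127, 0.003]
ft_force: [-0.5, 0.2, -0.5]
finger_gap: 0.0856
grasp_force: 0.0
```

Run:
```python
from h import *
s=r.get_state();print(s["clock"],s["ee_pos"],R.from_rotvec(s["tool_rot"]).as_matrix().round(3)[:2,:2])
p=imaging.camera_params("wrist"); im=imaging.snapshot("wrist")
cv2.imwrite("pics/w1.png",im[:,:,::-1]); np.savez("pics/w1.npz",im=im,p=p)
for nm,lo,hi in(("red",(-8,120,80),(8,255,255)),("green",(50,100,70),(80,255,255))):
    for c,a,rc in blobs(im,lo,hi,60): print(nm,c,a,onplane(p,[c],.089)[0].round(4),[round(x,1) for x in rc[1]],rc[2])
```

```text
1.5 [0.57463762 0.03740947 0.27781303] [[ 0.082  0.997]
 [ 0.997 -0.082]]
red [71.1, 144.4] 179 [0.347  0.1059 0.089 ] [11.0, 16.0] 90.0
red [463.5, 146.3] 176 [0.7858 0.0677 0.089 ] [15.0, 11.0] 90.0
red [206.1, 180.2] 1185 [0.4919 0.0528 0.089 ] [66.0, 18.0] 90.0
red [278.0, 180.0] 165 [0.5754 0.0462 0.089 ] [10.0, 14.0] 90.0
green [278.5, 111.0] 208 [0.5821 0.122  0.089 ] [12.0, 15.0] 90.0
green [278.4, 146.4] 189 [0.579  0.0845 0.089 ] [11.0, 15.0] 90.0
```

View pics/w1.png

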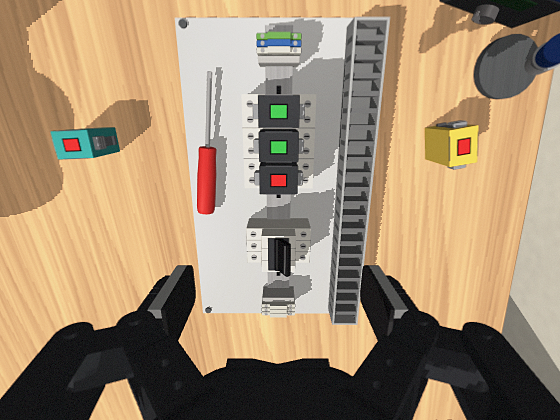

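Wrist view: the plate's rail is vertical in the picture. The spent module's red window is at (278,180), the good ones are at (278,146) and (278,111), and the toggle is black near (281,256), leaning right to the duct. I'll measure the toggle.

Run:
```python
from h import *
d=np.load("pics/w1.npz",allow_pickle=True); im=d["im"];p=d["p"].item()
g=im.max(2)
def dark(g,x0,x1,y0,y1,t):
    m=(g[y0:y1,x0:x1]<t).astype(np.uint8); n,l,s,c=cv2.connectedComponentsWithStats(m); i=1+np.argmax(s[1:,4])
    return c[i]+[x0,y0], s[i]+[x0,y0,0,0,0]
c,s=dark(g,255,305,225,290,55); print(c,s, onplane(p,[[c[0],s[1]],[c[0],s[1]+s[3]],c],.085).round(4))
t=cv2.imread("pics/top0.png").max(2); q=imaging.camera_params("top")
c,s=dark(t,297,323,190,215,60); print(c,s,onplane(q,[[s[0],c[1]],[s[0]+s[2],c[1]],c],.082).round(4))
for z,ra in((.073,[[278,s2] for s2 in(237,275)]),(.047,[[258,219],[258,264]])): print(onplane(p,ra,z).round(4))
```

```text
[281.56957328 255.77922078] [269 238  22  39 539] [[ 0.5737 -0.0292  0.085 ]
 [ 0.5694 -0.0851  0.085 ]
 [ 0.5718 -0.054   0.085 ]]
[308.89545455 204.95909091] [299 199  20  13 220] [[ 0.5685 -0.033   0.082 ]
 [ 0.5685 -0.0831  0.082 ]
 [ 0.5685 -0.0578  0.082 ]]
[[ 0.5689 -0.0327  0.073 ]
 [ 0.5643 -0.0889  0.073 ]]
[[ 0.5428 -0.0152  0.047 ]
 [ 0.5357 -0.0842  0.047 ]]
```

Emit:
{"op": "jog_arm", "data": {"series": [{"xyz": [-48, 21, 0], "rot": [0, 0, 0.005], "gripper": 1}, {"xyz": [-96, 42, 0], "rot": [0, 0, 0.005], "gripper": 1}, {"xyz": [-96, 42, 40], "rot": [0, 0, 0.005], "gripper": 1}, {"xyz": [-96, 42, 80], "rot": [0, 0, 0.005], "gripper": 1}, {"xyz": [-96, 42, 120], "rot": [0, 0, 0.005], "gripper": 1}, {"xyz": [-96, 42, 150], "rot": [0, 0, 0.005], "gripper": 1}, {"xyz": [-96, 42, 150], "rot": [0, 0, 0.005], "gripper": 1}, {"xyz": [-96, 42, 150], "rot": [0, 0, 0.005], "gripper": 1}]}}

```text
clock: 2.35
ee_pos: [0.6083, -0.06, 0.1296]
tool_rot: [-2.313, -2.125, 0.001]
ft_force: [0.5, 0.6, 0.4]
finger_gap: 0.0001
grasp_force: 0.0
```

Run:
```python
from h import *
s=r.get_state();print(s["clock"],s["ee_pos"],R.from_rotvec(s["tool_rot"]).as_matrix().round(3)[:2,:2],s["finger_gap"],s["ft_force"])
p=imaging.camera_params("wrist"); im=imaging.snapshot("wrist"); T=np.array(p["cam_to_world"]);print(T[:3,3])
cv2.imwrite("pics/w2.png",im[:,:,::-1])
```

```text
2.35 [ 0.60828361 -0.06001311  0.12960717] [[ 0.084  0.996]
 [ 0.996 -0.084]] 0.00013633489989536192 [0.52099756 0.64089218 0.36774939]
[0.6153593  0.02244675 0.27154196]
```

View pics/w2.png

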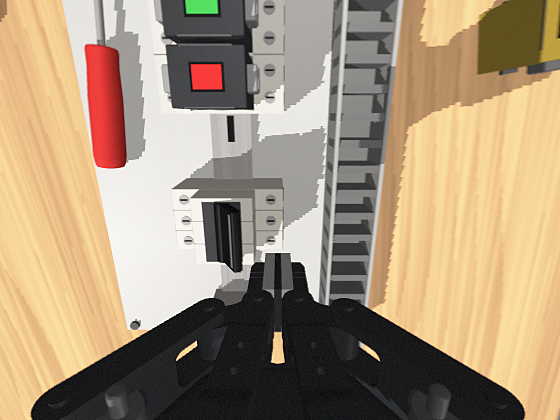

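The picture shows shut fingertips at (278,260), beside the toggle (222,235) on its duct side, with space between them. Next I descend and start pushing.

Emit:
{"op": "jog_arm", "data": {"series": [{"xyz": [0, 0, 25], "gripper": 1}, {"xyz": [0, 0, 47], "gripper": 1}, {"xyz": [0, 0, 47], "gripper": 1}, {"xyz": [0, -7, 47], "gripper": 1}, {"xyz": [0, -14, 47], "gripper": 1}, {"xyz": [0, -19, 47], "gripper": 1}, {"xyz": [0, -24, 47], "gripper": 1}, {"xyz": [0, -24, 47], "gripper": 1}]}}

```text
$.series[0]: bad value
```

Emit:
{"op": "jog_arm", "data": {"series": [{"xyz": [0, 0, 25], "rot": [0, 0, 0], "gripper": 1}, {"xyz": [0, 0, 47], "rot": [0, 0, 0], "gripper": 1}, {"xyz": [0, 0, 47], "rot": [0, 0, 0], "gripper": 1}, {"xyz": [0, -7, 47], "rot": [0, 0, 0], "gripper": 1}, {"xyz": [0, -14, 47], "rot": [0, 0, 0], "gripper": 1}, {"xyz": [0, -19, 47], "rot": [0, 0, 0], "gripper": 1}, {"xyz": [0, -24, 47], "rot": [0, 0, 0], "gripper": 1}, {"xyz": [0, -24, 47], "rot": [0, 0, 0], "gripper": 1}]}}

```text
clock: 3.2
ee_pos: [0.5885, -0.0597, 0.086]
tool_rot: [2.309, 2.119, 0.01]
ft_force: [4.5, -0.2, 5.0]
finger_gap: -0.0002
grasp_force: 3.7
```

Emit:
{"op": "jog_arm", "data": {"series": [{"xyz": [0, -3, 1], "rot": [0, 0, 0], "gripper": 1}, {"xyz": [0, -6, 2], "rot": [0, 0, 0], "gripper": 1}, {"xyz": [0, -9, 2], "rot": [0, 0, 0], "gripper": 1}, {"xyz": [0, -9, 2], "rot": [0, 0, 0], "gripper": 1}, {"xyz": [0, -9, 2], "rot": [0, 0, 0], "gripper": 1}]}}

```text
clock: 3.7
ee_pos: [0.5831, -0.0593, 0.0877]
tool_rot: [2.305, 2.115, 0.018]
ft_force: [5.8, 0.5, 15.0]
finger_gap: -0.0002
grasp_force: 7.8
```

Run:
```python
from h import *
im=imaging.snapshot("wrist"); s=r.get_state(); print(s["ft_force"],s["torque"],s["ee_pos"])
a=im[180:420,130:450]; b=imaging.snapshot("scene")[195:275,190:350]
cv2.imwrite("pics/w3.png",np.vstack([cv2.resize(a,(480,360)),cv2.resize(b,(480,240),interpolation=cv2.INTER_CUBIC)])[:,:,::-1])
```

```text
[ 5.99014294  0.61557375 15.113698  ] [ 0.20973346 -1.07802822 -0.01532168] [ 0.58309783 -0.05924518  0.08769805]
```

View pics/w3.png

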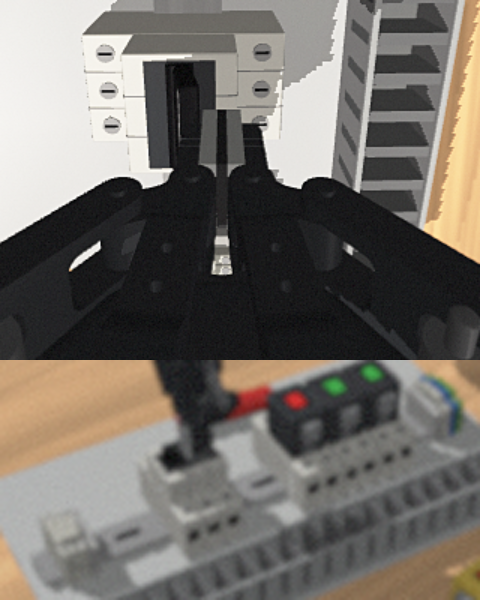

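The left fingertip stands over the toggle end, which explains the 15 N upward force: I came in too high. I'll back off, go lower on the duct side, check the height, then push.

Emit:
{"op": "jog_arm", "data": {"series": [{"xyz": [0, 0, -25], "rot": [0, 0, 0], "gripper": 1}, {"xyz": [0, 0, -30], "rot": [0, 0, 0], "gripper": 1}, {"xyz": [0, 30, -30], "rot": [0, 0, 0], "gripper": 1}, {"xyz": [0, 30, -30], "rot": [0, 0, 0], "gripper": 1}, {"xyz": [0, 30, -10], "rot": [0, 0, 0], "gripper": 1}, {"xyz": [0, 30, 0], "rot": [0, 0, 0], "gripper": 1}, {"xyz": [0, 30, 0], "rot": [0, 0, 0], "gripper": 1}, {"xyz": [0, 30, 0], "rot": [0, 0, 0], "gripper": 1}]}}

```text
clock: 4.6
ee_pos: [0.605, -0.0609, 0.0794]
tool_rot: [-2.314, -2.123, 0.002]
ft_force: [-0.3, 0.1, 0.2]
finger_gap: -0.0001
grasp_force: 0.0
```

Emit:
{"op": "jog_arm", "data": {"series": [{"xyz": [0, -4, 2], "rot": [0, 0, 0], "gripper": 1}, {"xyz": [0, -8, 2], "rot": [0, 0, 0], "gripper": 1}, {"xyz": [0, -12, 2], "rot": [0, 0, 0], "gripper": 1}, {"xyz": [0, -15, 2], "rot": [0, 0, 0], "gripper": 1}, {"xyz": [0, -18, 2], "rot": [0, 0, 0], "gripper": 1}, {"xyz": [0, -18, 2], "rot": [0, 0, 0], "gripper": 1}]}}

```text
clock: 5.2
ee_pos: [0.5878, -0.0595, 0.0782]
tool_rot: [2.315, 2.124, 0.0]
ft_force: [-0.1, 0.2, -0.4]
finger_gap: 0.0002
grasp_force: 0.0
```

Emit:
{"op": "jog_arm", "data": {"series": [{"xyz": [0, -3, 1], "rot": [0, 0, 0], "gripper": 1}, {"xyz": [0, -6, 1], "rot": [0, 0, 0], "gripper": 1}, {"xyz": [0, -9, 1], "rot": [0, 0, 0], "gripper": 1}, {"xyz": [0, -9, 1], "rot": [0, 0, 0], "gripper": 1}]}}

```text
clock: 5.6
ee_pos: [0.5799, -0.0589, 0.0777]
tool_rot: [2.314, 2.123, 0.002]
ft_force: [3.1, -0.7, 1.6]
finger_gap: -0.0001
grasp_force: 1.7
```

Emit:
{"op": "jog_arm", "data": {"series": [{"xyz": [0, -3, 0], "rot": [0, 0, 0], "gripper": 1}, {"xyz": [0, -6, 0], "rot": [0, 0, 0], "gripper": 1}, {"xyz": [0, -6, 0], "rot": [0, 0, 0], "gripper": 1}]}}

```text
clock: 5.9
ee_pos: [0.5738, -0.0584, 0.0773]
tool_rot: [2.314, 2.123, 0.002]
ft_force: [4.8, -0.6, 0.3]
finger_gap: 0.0001
grasp_force: 1.9
```

Emit:
{"op": "jog_arm", "data": {"series": [{"xyz": [0, -3, 0], "rot": [0, 0, 0], "gripper": 1}, {"xyz": [0, -5, 0], "rot": [0, 0, 0], "gripper": 1}, {"xyz": [0, -5, 0], "rot": [0, 0, 0], "gripper": 1}]}}

```text
clock: 6.2
ee_pos: [0.5725, -0.0583, 0.0789]
tool_rot: [2.309, 2.119, 0.01]
ft_force: [10.5, 0.0, -1.2]
finger_gap: -0.0001
grasp_force: 4.2
```

Emit:
{"op": "jog_arm", "data": {"series": [{"xyz": [0, -3, 0], "rot": [0, 0, 0], "gripper": 1}, {"xyz": [0, -5, 0], "rot": [0, 0, 0], "gripper": 1}, {"xyz": [0, -5, 0], "rot": [0, 0, 0], "gripper": 1}]}}

```text
clock: 6.5
ee_pos: [0.5712, -0.0584, 0.0807]
tool_rot: [2.305, 2.115, 0.019]
ft_force: [16.3, -0.8, -0.4]
finger_gap: -0.0002
grasp_force: 6.5
```

Emit:
{"op": "jog_arm", "data": {"series": [{"xyz": [0, 12, 0], "rot": [0, 0, 0], "gripper": 1}, {"xyz": [0, 12, -40], "rot": [0, 0, 0], "gripper": 1}, {"xyz": [0, 12, -90], "rot": [0, 0, 0], "gripper": 1}, {"xyz": [25, 12, -140], "rot": [0, 0, 0], "gripper": 0}, {"xyz": [60, 12, -170], "rot": [0, 0, 0], "gripper": -1}, {"xyz": [100, 12, -170], "rot": [0, 0, 0], "gripper": -1}, {"xyz": [104, 12, -170], "rot": [0, 0, 0], "gripper": -1}, {"xyz": [104, 12, -170], "rot": [0, 0, 0], "gripper": -1}]}}

```text
clock: 7.3
ee_pos: [0.5826, 0.0462, 0.246]
tool_rot: [-2.311, -2.125, 0.005]
ft_force: [-0.0, -0.1, -0.7]
finger_gap: 0.0725
grasp_force: 0.0
```

Run:
```python
from h import *
s=r.get_state();print(s["clock"],s["ee_pos"],R.from_rotvec(s["tool_rot"]).as_matrix().round(3),s["finger_gap"],s["ft_force"])
p=imaging.camera_params("wrist"); im=imaging.snapshot("wrist")
cv2.imwrite("pics/w4.png",cv2.resize(im[60:320,180:400],None,fx=2.3,fy=2.3,interpolation=cv2.INTER_CUBIC)[:,:,::-1])
for nm,lo,hi in(("red",(-8,120,80),(8,255,255)),("green",(50,100,70),(80,255,255))):
    for c,a,rc in blobs(im,lo,hi,60): print(nm,c,a,onplane(p,[c],.089)[0].round(4))
```

```text
7.3 [0.58258325 0.04624105 0.24602969] [[ 0.083  0.997 -0.004]
 [ 0.997 -0.083 -0.001]
 [-0.001 -0.004 -1.   ]] 0.0724839956799711 [-0.02757336 -0.06177718 -0.74833389]
red [48.0, 156.5] 204 [0.3496 0.1062 0.089 ]
red [473.0, 158.1] 203 [0.7849 0.0683 0.089 ]
red [195.9, 192.5] 1353 [0.4953 0.0556 0.089 ]
red [271.5, 195.5] 192 [0.5755 0.0457 0.089 ]
green [271.5, 121.5] 252 [0.5823 0.1212 0.089 ]
green [271.0, 160.0] 221 [0.5783 0.0835 0.089 ]
```

View pics/w4.png

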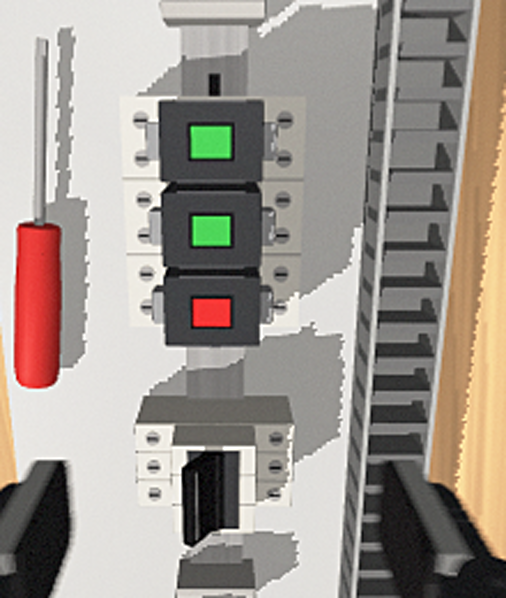

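The toggle now leans left, towards the open edge: its tip's outer edge runs from crop (183,462) to (184,545). I'll check its angle numerically.

Run:
```python
from h import *
p=imaging.camera_params("wrist")
ex=np.array([.9963,-.086]);ey=np.array([.086,.9963]);o=np.array([.5755,.0457])
f=lambda u,v,z:((onplane(p,[[180+u/2.3,60+v/2.3]],z)[0,:2]-o)@np.c_[ex,ey]*1000).round(1)
print("tip",f(183,462,.089),f(184,545,.089)," raised edges",f(174,440,.073),f(255,440,.073),"shoulders",f(136,440,.047),f(292,440,.047))
print("module top l/r",f(164,280,.089),f(260,280,.089),"catch",f(153,300,.074),f(272,300,.074))
```

```text
tip [-14.2 -79.3] [ -14.6 -128.2]  raised edges [-19.8 -75.1] [ 22.5 -75. ] shoulders [-43.6 -88.3] [ 44.7 -88. ]
module top l/r [-21.1  14. ] [22.8 14.1] catch [-28.2   0.6] [29.5  0.8]
```

The toggle's tip is about 15 mm past the axis towards the open edge. It also stalled there while force rose to 16 N, so it is off and at its stop. Next I go above the spent module.

Emit:
{"op": "jog_arm", "data": {"series": [{"xyz": [-1, -7, 30], "rot": [0, 0, 0.003], "gripper": -1}, {"xyz": [-1, -7, 70], "rot": [0, 0, 0.003], "gripper": -1}, {"xyz": [-1, -7, 105], "rot": [0, 0, 0.003], "gripper": -1}, {"xyz": [-1, -7, 125], "rot": [0, 0, 0.003], "gripper": -1}, {"xyz": [-1, -7, 125], "rot": [0, 0, 0.003], "gripper": -1}, {"xyz": [-1, -7, 125], "rot": [0, 0, 0.003], "gripper": -1}]}}

```text
clock: 7.95
ee_pos: [0.5759, 0.0437, 0.1212]
tool_rot: [-2.318, -2.117, 0.004]
ft_force: [0.3, -0.2, -0.0]
finger_gap: 0.0851
grasp_force: 0.0
```

Run:
```python
from h import *
s=r.get_state();print(s["clock"],s["ee_pos"],R.from_rotvec(s["tool_rot"]).as_matrix().round(3),s["finger_gap"],s["ft_force"])
p=imaging.camera_params("wrist"); im=imaging.snapshot("wrist")
for c,a,rc in blobs(im,(-8,120,80),(8,255,255),60): print(c,a,onplane(p,[c],.089)[0].round(4))
```

```text
7.95 [0.57591825 0.0437082  0.12121081] [[ 0.09   0.996 -0.003]
 [ 0.996 -0.09  -0.   ]
 [-0.001 -0.003 -1.   ]] 0.08508398053799121 [ 0.29839342 -0.22772291 -0.0004417 ]
[165.8, 223.4] 2820 [0.5055 0.0654 0.089 ]
[277.6, 241.9] 518 [0.5761 0.046  0.089 ]
```

Emit:
{"op": "jog_arm", "data": {"series": [{"xyz": [2, 0, 20], "rot": [0, 0, -0.003], "gripper": -1}, {"xyz": [2, 0, 45], "rot": [0, 0, -0.003], "gripper": -1}, {"xyz": [2, 0, 65], "rot": [0, 0, -0.003], "gripper": -1}, {"xyz": [2, 0, 70], "rot": [0, 0, -0.003], "gripper": -1}, {"xyz": [2, 0, 70], "rot": [0, 0, -0.003], "gripper": -1}, {"xyz": [2, 0, 70], "rot": [0, 0, -0.003], "gripper": -1}]}}

```text
clock: 8.6
ee_pos: [0.5787, 0.0466, 0.0542]
tool_rot: [2.313, 2.122, 0.004]
ft_force: [0.1, 0.1, 1.0]
finger_gap: 0.0857
grasp_force: 0.0
```

Emit:
{"op": "jog_arm", "data": {"series": [{"xyz": [0, 0, 0], "rot": [0, 0, 0], "gripper": 0}, {"xyz": [0, 0, 0], "rot": [0, 0, 0], "gripper": 1}, {"xyz": [0, 0, 0], "rot": [0, 0, 0], "gripper": 1}, {"xyz": [0, 0, 0], "rot": [0, 0, 0], "gripper": 1}, {"xyz": [0, 0, 0], "rot": [0, 0, 0], "gripper": 1}, {"xyz": [0, 0, 0], "rot": [0, 0, 0], "gripper": 1}]}}

```text
clock: 9.2
ee_pos: [0.5771, 0.047, 0.0542]
tool_rot: [2.314, 2.124, 0.001]
ft_force: [-3.9, 0.6, 7.3]
finger_gap: 0.0455
grasp_force: 62.1
```

Both catches are pressed (45.5 mm opening at 62 N). I'll draw it up slowly.

Emit:
{"op": "jog_arm", "data": {"series": [{"xyz": [0, 0, -3], "rot": [0, 0, 0], "gripper": 1}, {"xyz": [0, 0, -7], "rot": [0, 0, 0], "gripper": 1}, {"xyz": [0, 0, -12], "rot": [0, 0, 0], "gripper": 1}, {"xyz": [0, 0, -18], "rot": [0, 0, 0], "gripper": 1}, {"xyz": [0, 0, -18], "rot": [0, 0, 0], "gripper": 1}]}}

```text
clock: 9.7
ee_pos: [0.5772, 0.0468, 0.0708]
tool_rot: [2.315, 2.124, 0.0]
ft_force: [-0.9, 0.8, -1.5]
finger_gap: 0.0453
grasp_force: 61.9
```

Emit:
{"op": "jog_arm", "data": {"series": [{"xyz": [0, 0, -10], "rot": [0, 0, 0], "gripper": 1}, {"xyz": [0, 0, -20], "rot": [0, 0, 0], "gripper": 1}, {"xyz": [0, 0, -35], "rot": [0, 0, 0], "gripper": 1}, {"xyz": [0, 0, -55], "rot": [0, 0, 0], "gripper": 1}, {"xyz": [0, 0, -75], "rot": [0, 0, 0], "gripper": 1}, {"xyz": [0, 0, -95], "rot": [0, 0, 0], "gripper": 1}, {"xyz": [0, 0, -102], "rot": [0, 0, 0], "gripper": 1}, {"xyz": [0, 0, -102], "rot": [0, 0, 0], "gripper": 1}]}}

```text
clock: 10.5
ee_pos: [0.5787, 0.0468, 0.1746]
tool_rot: [2.312, 2.122, 0.005]
ft_force: [-0.8, -0.1, -1.3]
finger_gap: 0.0452
grasp_force: 61.9
```

Emit:
{"op": "jog_arm", "data": {"series": [{"xyz": [0, 0, 0], "rot": [0, 0, 0], "gripper": 1}, {"xyz": [0, 0, 0], "rot": [0, 0, 0], "gripper": 1}, {"xyz": [0, 0, 0], "rot": [0, 0, 0], "gripper": 1}, {"xyz": [0, 0, 0], "rot": [0, 0, 0], "gripper": 1}, {"xyz": [0, 0, 0], "rot": [0, 0, 0], "gripper": 1}]}}

```text
clock: 11.0
ee_pos: [0.5769, 0.0468, 0.1714]
tool_rot: [-2.314, -2.123, 0.001]
ft_force: [1.1, 0.5, -2.2]
finger_gap: 0.0451
grasp_force: 61.9
```

Run:
```python
from h import *
s=r.get_state();print(s["clock"],s["ee_pos"],s["finger_gap"],s["grasp_force"],abs(s["qvel"]).max())
a=imaging.snapshot("wrist"); b=imaging.snapshot("scene")[130:290,180:390]
cv2.imwrite("pics/w5.png",np.hstack([cv2.resize(a,(400,300)),cv2.resize(b,(394,300),interpolation=cv2.INTER_CUBIC)])[:,:,::-1])
```

```text
11.0 [0.57689951 0.04681243 0.17139219] 0.045133280099088985 61.87365174293518 0.0059984244108465005
```

View pics/w5.png

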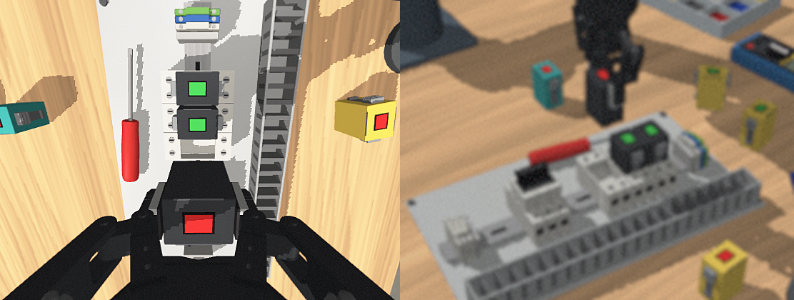

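The red-window module (198,222 left panel) is held upright by its catches, about 117 mm up. Both green modules are still seated (197,88 and 197,124), and the screwdriver and toggle are as they should be. I'm handing in the job.

```bash
python3 -c "
from plant import finish_job
print(finish_job())"
```

```text
the job is handed in; nothing more can be done
None
```

The breaker is switched off, then the red-window module was drawn out and is held upright and still by its catches, about 11.7 cm above its seat; both green modules are still plugged in, and I handed the job in at about 11 s.

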